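Clear the carrot slices off the prep board into its covered pan

TASK

Slide open the steel cover of the pan sunk in the prep station, then sweep all four carrot slices off the board into the pan with the wooden scraper, including those under the spice shelf; keep the gripper's fingers off the food and leave the jars on the shelf where they stand. Afterwards stand the scraper upright on the board again and slide the cover fully shut.

Things in the scene. Friction and masses are not known exactly. Their poses are not given: they have to be found in the camera images.
- prep_station: Bamboo prep station fixed to the worktop, 430 mm long (its y, to the robot's left), 190 mm deep (its x, away from the robot); origin at the centre of its underside, z up. From left to right: chopping board, sunk steel pan with sliding cover, ledge over which the open cover rests. Posts at its back corners carry a shelf over its back half.
- board_mid (a point): Middle of the chopping board's upper surface: station x 0, y +99, z 92 mm. The board spans station x -75 to +75 and y -5 to +203 mm. Raised edges, 8 mm high, run along its front, back and left end, so it is a shallow channel 150 mm wide; at the right end (y -5) it drops straight into the pan.
- pan_floor (a point): Middle of the pan's inner floor: station x 0, y -55, z 9 mm. The pan opening, inside: x -72 to +72, y -102 to -8 mm, rim 6 mm lower than the board.
- shelf_edge (a point): Middle of the shelf's front edge, underside: station x 0, y 0, z 307 mm, 215 above the board (end brackets; the slats lie 16 mm higher). It covers x 0 to +98 mm over the whole length; its rail ends 267 mm above the board. The front half of the station is open above. An upright gripper cannot hold a thing near station x 0 or behind: lean it, wrist toward the robot, by 20 to 30 degrees.
- pan_cover (a joint): Flat steel cover, 148 x 100 mm, flush with the board, sliding in a straight track: 0 = fully shut over the pan, grows as it slides toward the station's -y (robot's right), 0.095 m = fully open, stop at both ends. It stays where it is left; about 2 N moves it.
- cover_handle (a point): Centre of the black bar handle that stands on the cover: bar 70 mm along the station's x, 14 mm thick (y), 16 mm high, its top 36 mm above the cover; this point is 28 mm above the cover, at station x -20 mm, and moves with it (station y -55 mm when shut, -150 mm when open). Grip it across its 14 mm.
- scraper: Scraper block, standing at the left end of the board: 134 mm long (its x), 82 mm tall; origin at the centre of its underside. Steel foot 22 mm thick (y); waist 16 mm; handle bar on top, full length, 28 mm thick, 48 to 82 mm above the origin. 0.2 to 0.4 kg. Held across the 150 mm channel it has 8 mm spare at each end: one pass along station -y clears the board.
- slice_1: Carrot slice, orange, flat with rounded ends, 60 mm long (its x), 32 mm wide, 10 mm thick, origin at the centre of its underside as it first lay; about 20 g. Loose on the board.
- slice_2: Carrot slice, orange, flat with rounded ends, 60 mm long (its x), 32 mm wide, 10 mm thick, origin at the centre of its underside as it first lay; about 20 g. Loose on the board.
- slice_3: Carrot slice, orange, flat with rounded ends, 60 mm long (its x), 32 mm wide, 10 mm thick, origin at the centre of its underside as it first lay; about 20 g. Loose on the board.
- slice_4: Carrot slice, orange, flat with rounded ends, 60 mm long (its x), 32 mm wide, 10 mm thick, origin at the centre of its underside as it first lay; about 20 g. Loose on the board.
- red_jar: Spice jar with a red cap, 45 mm across, 106 mm tall, origin at the centre of its underside; stands loose on the shelf, not to be disturbed.
- dark_jar: Spice jar with a dark cap, 44 mm across, 105 mm tall, origin at the centre of its underside; stands loose on the shelf, not to be disturbed.
- green_jar: Seasoning jar with a green cap, 54 mm across, 90 mm tall, origin at the centre of its underside; stands loose on the shelf, not to be disturbed.

How it is judged:
By the outcome, as a careful person would: the job done as asked, in the order asked, and still so for the second after the job is handed in, with the robot touching nothing.
It also fails if it takes over 54 s, if anything falls off the work surface, if the arm or the gripper's body presses on something with over 40 N, if the wrist force passes 120 N, or if a joint passes its speed limit or range.

ROBOT

A 6-joint arm with a two-finger parallel gripper is mounted at the origin on a cart in front of the work surface, level with it; the furniture and walls round the work are solid. World frame = base frame: x ahead of the robot, y to its left, z up, the work surface at z = 0. Lengths are in mm, angles in degrees, forces in N, time in s.
With the tool pointing down it reaches from about 350 to 850 mm from the base axis. Payload 8.1 kg.
Tool frame: the origin (TCP) lies midway between the tips of the shut fingers; the grasp point (between the pads) lies 19 mm behind it; z points along the fingers, y is the line along which they close (so a half turn about z gives the same grasp; the last joint's range is limited). The gripper opens to 85 mm and grips with 20 to 120 N. Pads are 22 mm wide; open, the fingers measure 114 mm over their backs; the gripper's body (76 mm by 85 mm) begins 54 mm behind the grasp point. The pads swing forward as they close: fully open they stand 13 mm farther back than shut.
Start: joints at [-76.169, 7.471, 85.268, -0, 87.261, -4.893], TCP at [192.629, -568.242, 231.292] pointing down, gripper open.
Joint ranges: [-169.43, 169.43], [-51.17, 129.36], [1.28, 143.12], [-76.62, 256.62], [0, 156.53], [-152.29, 152.29]. Speed limits (degrees/s): [136.94, 136.94, 159.86, 180, 180, 180].

INTERFACE

Orientations are given as [roll, pitch, yaw] about the fixed x, y, z axes, in that order (R = Rz(yaw) Ry(pitch) Rx(roll)).
In Python, from bench import r gives the robot as it stands.
- The arm moves only by the tool apply_moves, never from a script. Its argument "steps" is a list of rows, each a list of 7 numbers: the opening, from -1 (shut) to 1 (fully open), then the shift along the tool's x, y, z in mm, then the turn, a rotation vector about the tool's x, y, z in units of 5 degrees (1.0 is 5 degrees). A call has exactly 8 rows; each row shifts and turns the commanded pose from where the row before left it, along the tool's axes as they then stand; what a row does not reach is not made up. A row lasts 1/10 s, in which the tool goes at most 50 mm and 8.59 degrees, less where a joint would pass 70% of its speed; a pose out of reach is approached as far as the arm can. A call is refused whole if a number of a shift passes 50 or a number of a turn 1, either way. A call with a gripper value outside its range is refused whole. The fingers move at their own pace and stop on an object; "squeeze" is the grip in N (left out, the last holds). Time passes only in rows, so rows that do not move let the fingers close, or fill a call up. It gives the time, the measured TCP pose, the force, the opening and the grip force at its end, in the units of the state.
- r.sense(): the state, without advancing time (a new reading comes with each control period).
- r.snapshot(name): name is "side" or "top"; returns a dict with "color" (384x512x3 uint8, blue, green, red), "depth" (384x512 float32, mm along the optical axis (not along the pixel's ray), 0 where there is no reading), "mtx" (3x3 intrinsics, pixels), "dist" ([k1, k2, p1, p2, k3] as OpenCV has them; the pictures are not rectified), "T" (4x4, takes a point from camera to world coordinates). Camera axes: x right, y down, z forward; pixel columns grow to the right and rows downward; lengths in mm; the calibration is good to about 2 mm. A picture is of the moment at which its call begins.
- r.hand_in(): hands the job in; it is judged then, once.
The state is a dict: "time": time; "joint_pos": joint angles; "qd": joint speeds; "joint_efforts": joint torques, N m; "tool_pos": TCP position; "tcp_rot": TCP orientation; "ft_force": force on the tool from outside, world axes, zero at the start; "wrist_torque": the same for the moment, N m; "finger_gap": finger opening in mm; "grip_force": force on a finger pad.
Only numpy, scipy, OpenCV 4.12 (cv2) and the standard library are available. Lean on these libraries where they do the work, as an engineer would, in place of code of your own. Each camera call takes 0.05 s, during which the arm holds its last target. There are 200 camera calls.

## Working session

There is one attempt and no reset: what is moved stays moved. The work goes in short steps, Python scripts to look and compute and a tool call to move; the robot and the scene stay as the last step left them, time stands still between calls to the robot, and variables do not carry over. Pictures are saved under pics/ and viewed, at most 13 in all, crops included, and the job is handed in when it is done.

Besides the shell and the picture viewer there is one more tool, called after "Request:" as name(argument=value, ...) on one line, values as JSON. apply_moves: Moves the arm, as the interface text tells. Its arguments: {"type":"object","properties":{"steps":{"type":"array"},"squeeze":{"type":"number"}},"required":["steps"]}

```bash
ls; mkdir -p pics
python3 - <<'E'
from bench import r
import cv2,pickle
d={n:r.snapshot(n) for n in("side","top")}
pickle.dump(d,open('s0.pkl','wb'))
for n in d: cv2.imwrite(f'pics/{n}0.png',d[n]['color']); print(n,d[n]['T'].round(3).tolist(),d[n]['mtx'].tolist(),d[n]['dist'])
s=r.sense();print(s)
E
```

```text
pics
side [[-0.976, -0.095, 0.193, 374.296], [-0.216, 0.423, -0.88, 672.285], [0.002, -0.901, -0.434, 621.18], [0.0, 0.0, 0.0, 1.0]] [[392.80168851234055, 0.0, 257.0102660021816], [0.0, 392.80168851234055, 199.53931920549473], [0.0, 0.0, 1.0]] [0.0367563 0.        0.        0.        0.       ]
top [[-0.011, -0.985, 0.173, 407.32], [-0.996, -0.006, -0.093, -92.557], [0.092, -0.173, -0.98, 1129.049], [0.0, 0.0, 0.0, 1.0]] [[483.11702526260666, 0.0, 249.32939347633967], [0.0, 483.11702526260666, 194.5100619964121], [0.0, 0.0, 1.0]] [-0.03726237  0.          0.          0.          0.        ]
{'time': 0.1, 'joint_pos': array([-7.61685282e+01,  7.50936652e+00,  8.53224096e+01,  1.09235463e-03,
        8.72617195e+01, -4.89242745e+00]), 'qd': array([ 0.06233021, -0.17344562, -0.12917413, -0.07258977, -0.05261334,
       -0.08297721]), 'joint_efforts': array([ 1.70384021e-03, -5.70952427e+01, -5.01937795e+01, -1.74616898e-04,
        8.09466757e-03, -6.30303916e-06]), 'tool_pos': array([ 192.52216958, -567.76034246,  230.37011668]), 'tcp_rot': array([-1.79906938e+02, -9.06084526e-03,  1.87238388e+01]), 'ft_force': array([-0.20627047, -0.39432522, -0.44709574]), 'wrist_torque': array([ 0.00769554, -0.04354808, -0.01884216]), 'grip_force': 0.0, 'finger_gap': 85.21910584599108}
```

View pics/side0.png

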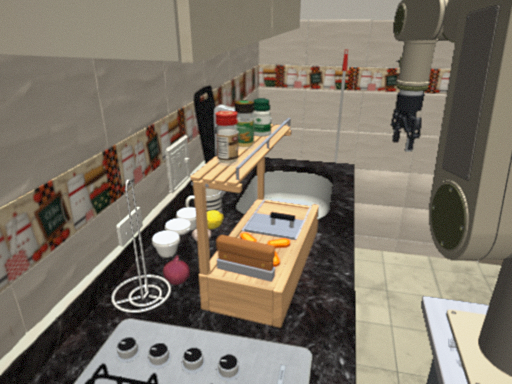

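View pics/top0.png

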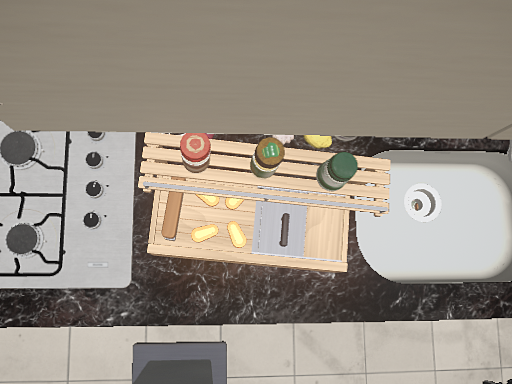

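The side picture shows the station with the scraper at about (245,258) and the cover handle at about (283,216). In the top picture the scraper is at (172,213), the handle at (285,230) and the front corners at about (149,253) and (346,270). I'll enlarge both.

Run:
```python
import cv2,pickle
d=pickle.load(open('s0.pkl','rb'))
c=d['top']['color'][170:290,135:365]; cv2.imwrite('pics/t1.png',cv2.resize(c,None,fx=3.4,fy=3.4,interpolation=cv2.INTER_CUBIC))
c=d['side']['color'][160:330,185:335]; cv2.imwrite('pics/s1.png',cv2.resize(c,None,fx=3.5,fy=3.5,interpolation=cv2.INTER_CUBIC))
```

```text
(no output)
```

View pics/t1.png

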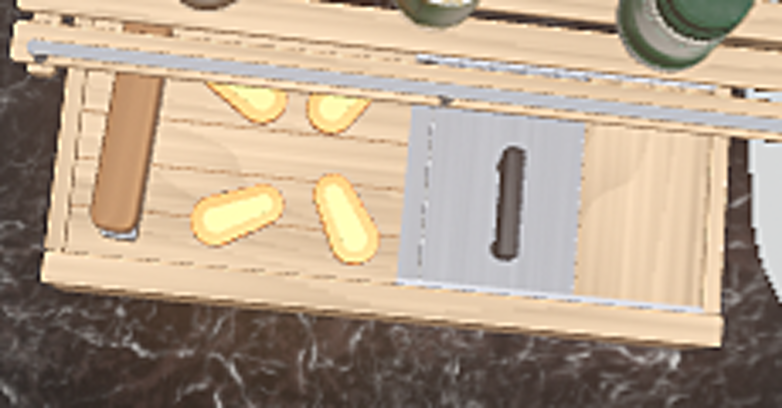

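View pics/s1.png

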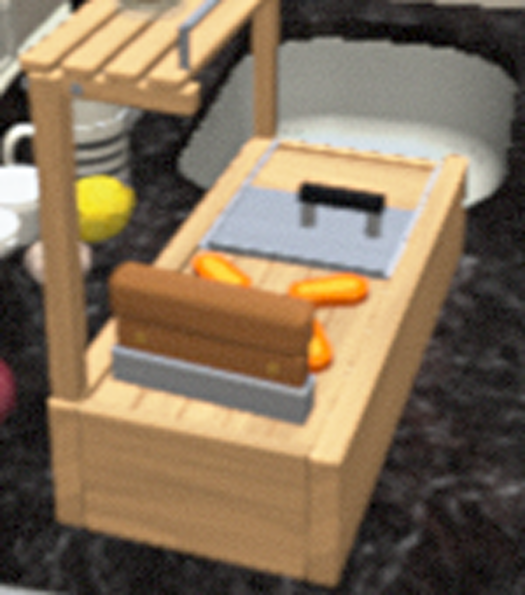

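Both crops are clear. In the top crop the station's front corners are at (42,283) and (722,346), and the handle runs from (512,147) to (504,260). In the side crop the front-left top corner is at (338,460), the back-left at (52,402) and the front-right at (466,158). Next I'll fit the station and scraper poses from both views.

```bash
cat > h.py <<'E'
import numpy as np,cv2,pickle
from scipy.optimize import least_squares
def proj(c,P):
    Ti=np.linalg.inv(c['T']);rv,_=cv2.Rodrigues(Ti[:3,:3])
    return cv2.projectPoints(np.atleast_2d(P).astype(float),rv,Ti[:3,3],c['mtx'],c['dist'])[0][:,0]
def ray(c,uv,z):
    n=cv2.undistortPoints(np.array([[uv]],float),c['mtx'],c['dist'])[0,0]
    d=c['T'][:3,:3]@[n[0],n[1],1];o=c['T'][:3,3];return o+d*(z-o[2])/d[2]
def w(p,L):
    a=np.radians(p[2]);L=np.atleast_2d(L).astype(float)
    R=np.array([[np.cos(a),-np.sin(a),0],[np.sin(a),np.cos(a),0],[0,0,1]]);return L@R.T+[p[0],p[1],0]
def fit(d,obs,p0):
    f=lambda p:np.concatenate([(proj(d[n],w(p,L))[0]-uv) for n,L,uv in obs])
    s=least_squares(f,p0,loss='soft_l1');return s.x,s.fun.reshape(-1,2)
def T(x,y): return (135+(x+.5)/3.4-.5,170+(y+.5)/3.4-.5)
def S(x,y): return (185+(x+.5)/3.5-.5,160+(y+.5)/3.5-.5)
E
python3 - <<'E'
from h import *
d=pickle.load(open('s0.pkl','rb'))
obs=[('top',(-95,215,100),T(42,283)),('top',(-95,-215,100),T(722,346)),
('side',(-95,215,100),S(340,460)),('side',(95,215,100),S(52,402)),('side',(-95,-215,100),S(466,158)),('side',(-95,215,0),S(335,584)),
('top',(15,-55,128),T(512,148)),('top',(-55,-55,128),T(504,260)),('side',(15,-55,128),S(302,188)),('side',(-55,-55,128),S(384,196))]
p,e=fit(d,obs,[470,-60,-5]);print(p,'\n',e.round(1))
for q in [(0,99,92),(0,-55,9),(-20,-55,120),(0,0,307)]: print(w(p,q).round(0))
# scraper: fit x,y,yaw; underside z=92
b=92
o2=[('side',(-67,11,b),S(300,420)),('side',(-67,11,b+22),S(302,388)),('side',(67,11,b),S(113,375)),('side',(-67,14,b+82),S(306,335)),('side',(67,14,b+82),S(112,300)),('side',(-67,-14,b+82),S(316,302)),('side',(67,-14,b+82),S(120,264)),
('top',(-67,14,b+82),T(91,225)),('top',(-67,-14,b+82),T(136,232))]
q,e=fit(d,o2,w(p,(0,170,0))[0].tolist()[:2]+[p[2]]);print('scr',q,'\n',e.round(1))
a=np.radians(p[2]);v=q[:2]-p[:2];print('in station',v@[np.cos(a),np.sin(a)],v@[-np.sin(a),np.cos(a)],q[2]-p[2])
for uv in [(238,214),(346,219)]: 
  g=ray(d['top'],T(*uv),102)[:2]-p[:2];print('slice',g@[np.cos(a),np.sin(a)],g@[-np.sin(a),np.cos(a)])
print(ray(d['top'],T(135,90),174))
E
```

```text
[ 535.99270321 -198.99632718   -5.79678327] 
 [[ 0.8  0.4]
 [ 1.6  1. ]
 [ 0.3 -0.9]
 [-0.9 -1.8]
 [ 1.3 -1.8]
 [ 0.4  0.7]
 [-3.7 -0.4]
 [-4.  -0.3]
 [-2.1 -0.6]
 [-0.3  1. ]]
[[ 546. -101.   92.]]
[[ 530. -254.    9.]]
[[ 511. -252.  120.]]
[[ 536. -199.  307.]]
scr [557.00725905 -31.74031503  -8.50481627] 
 [[ 0.9  1.3]
 [ 0.5  2.1]
 [-1.2  1. ]
 [-0.6 -5.7]
 [-3.2 -7.9]
 [ 0.9 -3. ]
 [ 0.2 -3.6]
 [-0.7  0.1]
 [ 0.3  0.2]]
in station 4.01416425185683 168.52320801956648 -2.708032999669082
slice -40.23045803344878 101.71630761177158
slice -36.62932325364413 34.23996965410671
[571.98587539 -33.26748727 174.        ]
```

Run:
```python
from h import *
d=pickle.load(open('s0.pkl','rb'));p=[536,-199,-5.8];a=np.radians(p[2])
for n in('top','side'):
    c=d[n];v,u=np.mgrid[0:384,0:512];k=c['depth']>0
    uv=np.c_[u[k],v[k]].astype(float);z=c['depth'][k]
    xy=cv2.undistortPoints(uv[:,None],c['mtx'],c['dist'])[:,0]
    P=np.c_[xy*z[:,None],z]@c['T'][:3,:3].T+c['T'][:3,3]
    x,y=P[:,0]-p[0],P[:,1]-p[1];X=x*np.cos(a)+y*np.sin(a);Y=-x*np.sin(a)+y*np.cos(a);Z=P[:,2]
    def rep(t,m):
        print(n,t,m.sum());
        if m.sum()>3:
            for q in(X,Y,Z):print('   ',np.percentile(q[m],[0,5,50,95,100]).round(1))
            if m.sum()>20: print('    slope dY/dX',np.polyfit(X[m],Y[m],1).round(3))
    inb=(abs(X)<95)&(abs(Y)<215)
    rep('board',inb&(abs(X)<70)&(Y>0)&(Y<140)&(Z<97)&(Z>80))
    rep('handle',inb&(Y<-20)&(Z>121)&(Z<145)&(abs(X)<72))
    rep('scr top',inb&(Y>120)&(Z>168)&(Z<182)&(abs(X)<75))
    rep('scr face',inb&(Y>120)&(Z>100)&(Z<110)&(abs(X)<75))
    rep('jars',(abs(X)<130)&(abs(Y)<215)&(Z>370)&(Z<450))
    col=c['color'][k].astype(int);lab=inb&(abs(X)<75)&(Y>-5)&(Y<150)&(Z<112)&(Z>92)&(col[:,2]-col[:,0]>110)
    im=np.zeros((384,512),np.uint8);im[v[k][lab],u[k][lab]]=1
    nn,l,st,ce=cv2.connectedComponentsWithStats(im);L=l[v[k],u[k]]
    for i in range(1,nn):
        if st[i,4]>15: m=L==i;print(n,'orange',st[i,4],X[m].min().round(),X[m].max().round(),Y[m].min().round(),Y[m].max().round(),np.median(Z[m]).round())
```

```text
top board 2374
    [-69.9 -66.2  -8.5  32.8  70. ]
    [  0.    5.2  70.4 135.  139.9]
    [84.2 88.1 91.2 94.5 97. ]
    slope dY/dX [-3.0000e-02  6.9867e+01]
top handle 214
    [-52.6 -49.6 -18.7  11.3  16.4]
    [-72.7 -71.4 -64.8 -58.9 -58. ]
    [121.1 123.  126.5 130.  132.1]
    slope dY/dX [-2.0000e-03 -6.4907e+01]
top scr top 592
    [-62.1 -56.  -14.9  39.7  59.1]
    [153.6 158.9 170.1 182.1 185.1]
    [168.  169.  172.2 175.5 178.4]
    slope dY/dX [-6.00000e-02  1.69546e+02]
top scr face 122
    [-74.7 -68.7 -39.   38.3  73.1]
    [120.2 121.2 207.4 214.2 214.8]
    [100.  100.1 101.5 104.7 108.6]
    slope dY/dX [  0.245 181.329]
top jars 2816
    [31.6 34.8 50.1 71.6 80.5]
    [-125.2 -113.5   18.   140.2  149.2]
    [370.  379.2 424.8 439.6 442.8]
    slope dY/dX [-0.353 34.509]
top orange 24 20.0 41.0 95.0 129.0 100.0
top orange 16 27.0 41.0 81.0 89.0 101.0
top orange 29 18.0 39.0 49.0 66.0 101.0
top orange 43 -26.0 -9.0 30.0 56.0 101.0
top orange 95 -54.0 -20.0 77.0 130.0 101.0
side board 390
    [-70.  -68.6 -50.3  34.1  69.5]
    [1.000e-01 2.300e+00 4.530e+01 1.2
[... 165 characters left out ...]
6]
    [121.  121.7 125.2 127.6 129.5]
    slope dY/dX [ 1.3000e-02 -6.1123e+01]
side scr top 402
    [-63.2 -57.7  -1.6  59.3  67.3]
    [155.9 162.5 174.7 183.7 187.2]
    [168.  168.6 171.7 173.4 174.5]
    slope dY/dX [-4.60000e-02  1.73993e+02]
side scr face 250
    [-73.3 -64.6  -7.3  62.1  69.9]
    [120.2 164.7 180.9 211.4 215. ]
    [100.  100.3 104.6 109.5 110. ]
    slope dY/dX [3.60000e-02 1.80232e+02]
side jars 1780
    [29.7 33.7 48.  68.8 79.8]
    [-120.   -93.    36.9  150.   153.1]
    [370.1 373.9 405.2 437.1 438.3]
    slope dY/dX [ 0.689 22.408]
side orange 95 15.0 64.0 10.0 52.0 101.0
side orange 170 -66.0 -12.0 5.0 55.0 100.0
side orange 68 -63.0 -44.0 81.0 130.0 101.0
```

```bash
cat >> h.py <<'E'
from scipy.spatial.transform import Rotation as Ro
P0=[536,-199,-5.8]
def plan(st,pitch=-27,dyaw=0,back=0,tcp=19):
    """grasp point target in station coords -> turn units, then shift in final tool frame"""
    from bench import r
    s=r.sense();a=np.array(s['tcp_rot'])
    Rc=Ro.from_euler('xyz',a,degrees=True);Rt=Ro.from_euler('xyz',[180,pitch,P0[2]+dyaw],degrees=True)
    tgt=w(P0,st)[0]+Rt.apply([0,0,tcp-back])
    print('t',round(s['time'],2),'turn',((Rc.inv()*Rt).as_rotvec(degrees=True)/5).round(2),'shift',Rt.inv().apply(tgt-s['tool_pos']).round(1),
     'tcp',s['tool_pos'].round(1),'->',tgt.round(1),'j',s['joint_pos'].round(0),'F',s['ft_force'].round(1),'gap',s['finger_gap'].round(1))
E
python3 -c "
from h import *
plan((-20,-62,122),back=80)"
```

```text
Traceback (most recent call last):
  File "h.py", line 26, in plan
    'tcp',s['tool_pos'].round(1),'->',tgt.round(1),'j',s['joint_pos'].round(0),'F',s['ft_force'].round(1),'gap',s['finger_gap'].round(1))
                                                                                                                ^^^^^^^^^^^^^^^^^^^^^
AttributeError: 'float' object has no attribute 'round'
```

```bash
sed -i "s/s\['finger_gap'\].round(1)/round(s['finger_gap'],1),s['grip_force']/" h.py
python3 -c "
from h import *
plan((-20,-62,122),back=80)"
```

```text
t 0.1 turn [-1.17  5.32  4.81] shift [ 204.3 -339.6  164.7] tcp [ 192.5 -567.8  230.4] -> [ 482.3 -255.9  176.4] j [-76.   8.  85.   0.  87.  -5.] F [-0.2 -0.4 -0.4] gap 85.2 0.0
```

Request:
apply_moves(steps=[[0, 0, -25, 0, -0.15, 0.67, 0.6], [0, 0, -25, 0, -0.15, 0.67, 0.6], [0, 0, -25, 0, -0.15, 0.67, 0.6], [0, 0, -25, 0, -0.15, 0.67, 0.6], [0, 0, -25, 0, -0.15, 0.67, 0.6], [0, 0, -25, 0, -0.15, 0.67, 0.6], [0, 0, -25, 0, -0.15, 0.67, 0.6], [0, 0, -25, 0, -0.15, 0.67, 0.6]], squeeze=50)

```text
time: 0.9
tool_pos: [165.0, -370.7, 227.2]
tcp_rot: [179.9, -27.4, -5.8]
ft_force: [-1.0, 0.1, -0.3]
finger_gap: 42.9
grip_force: 0.0
```

```bash
python3 -c "
from h import *
plan((-20,-62,122),back=80)"
```

```text
t 0.9 turn [ 0.03 -0.08 -0.01] shift [ 247.8 -146.3  183.4] tcp [ 165.  -370.7  227.2] -> [ 482.3 -255.9  176.4] j [-99. -33. 125.  27.  90.  -3.] F [-1.   0.1 -0.3] gap 42.9 0.0
```

Request:
apply_moves(steps=[[0, 31, -18, 23, 0, 0, 0], [0, 31, -18, 23, 0, 0, 0], [0, 31, -18, 23, 0, 0, 0], [0, 31, -18, 23, 0, 0, 0], [0, 31, -18, 23, 0, 0, 0], [0, 31, -18, 23, 0, 0, 0], [0, 31, -18, 23, 0, 0, 0], [0, 31, -18, 23, 0, 0, 0]])

```text
time: 1.7
tool_pos: [484.2, -258.0, 176.8]
tcp_rot: [179.8, -27.3, -5.6]
ft_force: [-0.4, -1.1, 0.6]
finger_gap: 43.0
grip_force: 0.0
```

```bash
python3 -c "
from h import *
plan((-20,-62,122))"
```

```text
t 1.7 turn [ 0.03 -0.05  0.03] shift [-2.1 -2.  79.5] tcp [ 484.2 -258.   176.8] -> [ 518.4 -259.5  105.1] j [-44. -22. 122.  19.  59.  44.] F [-0.4 -1.1  0.6] gap 43.0 0.0
```

Request:
apply_moves(steps=[[0, -0.5, -0.5, 20, 0, 0, 0], [0, -0.5, -0.5, 20, 0, 0, 0], [0, -0.5, -0.5, 20, 0, 0, 0], [0, -0.5, -0.5, 19, 0, 0, 0], [-1, 0, 0, 0, 0, 0, 0], [-1, 0, 0, 0, 0, 0, 0], [-1, 0, 0, 0, 0, 0, 0], [-1, 0, 0, 0, 0, 0, 0]])

```text
time: 2.5
tool_pos: [516.5, -260.8, 105.9]
tcp_rot: [179.8, -27.2, -5.7]
ft_force: [2.9, -0.8, -9.8]
finger_gap: 13.0
grip_force: 50.9
```

```bash
python3 -c "
from h import *
plan((-20,-62,122))"
```

```text
t 2.5 turn [ 0.03 -0.04  0.02] shift [ 1.2 -1.4  1.5] tcp [ 516.5 -260.8  105.9] -> [ 518.4 -259.5  105.1] j [-42. -12. 122.  21.  49.  43.] F [ 2.9 -0.8 -9.8] gap 13.0 50.94283998012543
```

Request:
apply_moves(steps=[[-1, 0, 10.5, 0, 0, 0, 0], [-1, 0, 10.5, 0, 0, 0, 0], [-1, 0, 10.5, 0, 0, 0, 0], [-1, 0, 10.5, 0, 0, 0, 0], [-1, 0, 10.5, 0, 0, 0, 0], [-1, 0, 10.5, 0, 0, 0, 0], [-1, 0, 10.5, 0, 0, 0, 0], [-1, 0, 10.5, 0, 0, 0, 0]])

```text
time: 3.3
tool_pos: [508.2, -343.1, 105.6]
tcp_rot: [-179.9, -27.2, -5.7]
ft_force: [-17.0, 63.8, 38.2]
finger_gap: 13.0
grip_force: 59.8
```

Request:
apply_moves(steps=[[-1, 0, 1, 0, 0, 0, 0], [-1, 0, 1, 0, 0, 0, 0], [-1, 0, 1, 0, 0, 0, 0], [-1, 0, 1, 0, 0, 0, 0], [-1, 0, 0, 0, 0, 0, 0], [-1, 0, 0, 0, 0, 0, 0], [-1, 0, 0, 0, 0, 0, 0], [-1, 0, 0, 0, 0, 0, 0]])

```text
time: 4.1
tool_pos: [508.3, -342.7, 105.7]
tcp_rot: [-179.5, -27.1, -5.7]
ft_force: [-15.5, 34.2, 14.7]
finger_gap: 13.3
grip_force: 56.0
```

```bash
python3 -c "
from h import *
plan((-20,-150,122))"
```

```text
t 4.1 turn [-0.1  -0.02  0.03] shift [1.2 4.2 1.3] tcp [ 508.3 -342.7  105.7] -> [ 509.5 -347.1  105.1] j [-50.  -3. 114.  24.  52.  33.] F [-15.5  34.2  14.7] gap 13.3 56.03855073451996
```

Request:
apply_moves(steps=[[0.3, 0, -1, 0, 0, 0, 0], [0.3, 0, -1, 0, 0, 0, 0], [0.3, 0, 0, 0, 0, 0, 0], [0.3, 0, 0, -10, 0, 0, 0], [0.3, 0, 0, -30, 0, 0, 0], [0.3, 0, 0, -40, 0, 0, 0], [0.3, 0, 0, -40, 0, 0, 0], [0.3, 0, 0, 0, 0, 0, 0]])

```text
time: 4.9
tool_pos: [454.3, -344.1, 221.4]
tcp_rot: [179.2, -27.7, -5.5]
ft_force: [-0.1, -0.8, 0.8]
finger_gap: 55.7
grip_force: 0.0
```

```bash
sed -i 's/^P0=.*/P0=[536.4,-195,-5.8]/' h.py
python3 - <<'E'
from h import *
plan((2,167.5,157),dyaw=-2.9,back=90)
from bench import r
c=r.snapshot('top');pickle.dump(c,open('t2.pkl','wb'))
cv2.imwrite('pics/t2.png',cv2.resize(c['color'][140:300,135:365],None,fx=3.4,fy=3.4,interpolation=cv2.INTER_CUBIC))
E
```

```text
t 4.9 turn [-0.14 -0.14  0.56] shift [  17.2 -327.2   10.1] tcp [ 454.3 -344.1  221.4] -> [523.5 -23.7 220.3] j [-55. -18. 115.  22.  66.  34.] F [-0.1 -0.8  0.8] gap 55.7 0.0
```

View pics/t2.png

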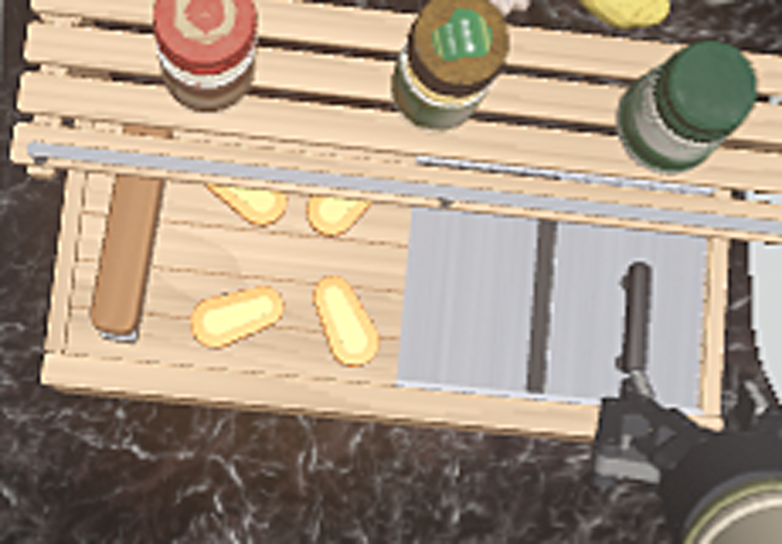

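The cover is fully open: the handle is at (637,315), with the cover against the right end. The slices have not moved. Next is the scraper.

Request:
apply_moves(steps=[[0.4, 2, -40, 1, -0.02, -0.02, 0.07], [0.4, 2, -40, 1, -0.02, -0.02, 0.07], [0.4, 2, -40, 1, -0.02, -0.02, 0.07], [0.4, 2, -40, 1, -0.02, -0.02, 0.07], [0.4, 2, -40, 1, -0.02, -0.02, 0.07], [0.4, 2, -40, 1, -0.02, -0.02, 0.07], [0.4, 2, -40, 1, -0.02, -0.02, 0.07], [0.4, 2, -40, 1, -0.02, -0.02, 0.07]])

```text
time: 5.75
tool_pos: [510.7, -23.9, 213.3]
tcp_rot: [-179.6, -26.5, -8.9]
ft_force: [1.6, -0.7, -1.0]
finger_gap: 60.0
grip_force: 0.0
```

```bash
python3 -c "
from h import *
plan((2,167.5,157),dyaw=-2.9)"
```

```text
t 5.75 turn [-0.07  0.1  -0.03] shift [14.4 -2.1 89.6] tcp [510.7 -23.9 213.3] -> [563.8 -29.9 140.1] j [ -9. -34. 126.   0.  61.  90.] F [ 1.6 -0.7 -1. ] gap 60.0 0.0
```

Request:
apply_moves(steps=[[0.4, 7, -1, 5, 0, 0.1, 0], [0.4, 7, -1, 16, 0, 0, 0], [0.4, 0, 0, 22, 0, 0, 0], [0.4, 0, 0, 22, 0, 0, 0], [0.4, 0, 0, 18, 0, 0, 0], [0.4, 0, 0, 6, 0, 0, 0], [0.4, 0, 0, 0, 0, 0, 0], [0.4, 0, 0, 0, 0, 0, 0]])

```text
time: 6.55
tool_pos: [563.4, -31.3, 141.0]
tcp_rot: [-179.6, -27.0, -8.9]
ft_force: [-0.2, -0.5, 0.3]
finger_gap: 59.6
grip_force: 0.0
```

Run:
```python
from h import *
plan((2,167.5,157),dyaw=-2.9)
from bench import r
c=r.snapshot('side')
cv2.imwrite('pics/s3.png',cv2.resize(c['color'][100:330,185:385],None,fx=2.6,fy=2.6,interpolation=cv2.INTER_CUBIC))
```

```text
t 6.55 turn [-0.07  0.01 -0.03] shift [-0.2 -1.5  0.9] tcp [563.4 -31.3 141. ] -> [563.8 -29.9 140.1] j [ -9. -20. 124.   0.  48.  90.] F [-0.2 -0.5  0.3] gap 59.6 0.0
```

View pics/s3.png

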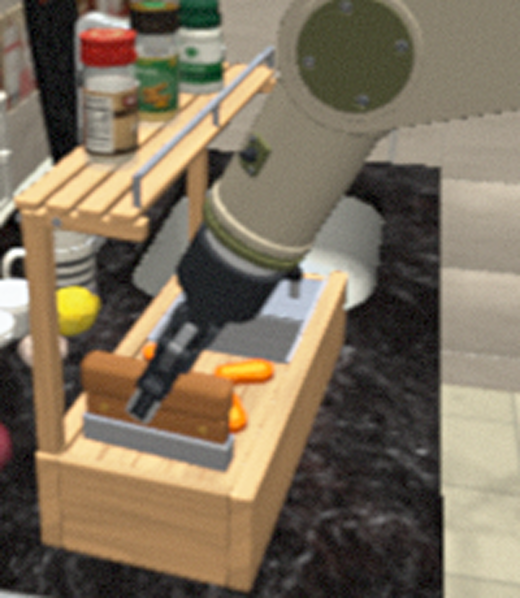

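The fingers straddle the scraper's handle near its middle, at about (150,390), and the wrist clears the shelf rail. Closing the gripper.

Request:
apply_moves(steps=[[-1, 0, 0, 0, 0, 0, 0], [-1, 0, 0, 0, 0, 0, 0], [-1, 0, 0, 0, 0, 0, 0], [-1, 0, 0, 0, 0, 0, 0], [-1, 0, 0, 0, 0, 0, 0], [-1, 0, 0, 0, 0, 0, 0], [-1, 0, 0, 0, 0, 0, 0], [-1, 0, 0, 0, 0, 0, 0]], squeeze=80)

```text
time: 7.4
tool_pos: [563.8, -30.9, 141.7]
tcp_rot: [-179.6, -27.0, -8.8]
ft_force: [-4.8, 0.5, 6.7]
finger_gap: 27.2
grip_force: 79.9
```

Run:
```python
from h import *
plan((2,167.5,157))
```

```text
t 7.4 turn [ 0.19 -0.01 -0.54] shift [-0.8 -1.5  1.4] tcp [563.8 -30.9 141.7] -> [563.9 -29.4 140.1] j [ -9. -20. 124.   0.  48.  90.] F [-4.8  0.5  6.7] gap 27.2 79.90657210350037
```

Request:
apply_moves(steps=[[-1, 0.4, 0, -0.9, 0, 0, 0], [-1, 0.4, 0, -0.9, 0, 0, 0], [-1, -0.6, 0, -0.3, 0.06, 0, -0.18], [-1, -0.6, 0, -0.3, 0.06, 0, -0.18], [-1, -0.6, 0, -0.3, 0.06, 0, -0.18], [-1, 0, 4, 0, 0, 0, 0], [-1, 0, 4, 0, 0, 0, 0], [-1, 0, 0, 0, 0, 0, 0]])

```text
time: 8.2
tool_pos: [560.2, -39.2, 142.2]
tcp_rot: [179.9, -26.9, -5.8]
ft_force: [-0.3, -0.1, -3.1]
finger_gap: 27.3
grip_force: 78.9
```

Run:
```python
from h import *
plan((0,0,157))
from bench import r
c=r.snapshot('side')
cv2.imwrite('pics/s4.png',cv2.resize(c['color'][200:330,190:330],None,fx=4,fy=4,interpolation=cv2.INTER_CUBIC))
```

```text
t 8.2 turn [ 0.02  0.01 -0.01] shift [ -0.3 157.4   2.2] tcp [560.2 -39.2 142.2] -> [ 545.  -195.9  140.1] j [-11. -20. 125.   3.  49.  84.] F [-0.3 -0.1 -3.1] gap 27.3 78.922780752182
```

View pics/s4.png

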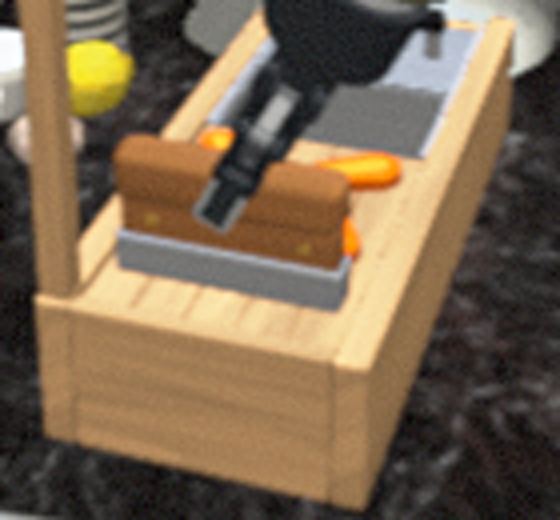

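The scraper is just lifted (3 N), parallel to the channel, and its foot is at (235,270). Sweeping now.

Request:
apply_moves(steps=[[-1, 0, 8, 0, 0, 0, 0], [-1, 0, 10, 0, 0, 0, 0], [-1, 0, 10, 0, 0, 0, 0], [-1, 0, 10, 0, 0, 0, 0], [-1, 0, 10, 0, 0, 0, 0], [-1, 0, 10, 0, 0, 0, 0], [-1, 0, 10, 0, 0, 0, 0], [-1, 0, 10, 0, 0, 0, 0]])

```text
time: 9.05
tool_pos: [552.3, -116.9, 142.5]
tcp_rot: [179.9, -27.0, -5.8]
ft_force: [0.2, 0.6, -3.5]
finger_gap: 27.5
grip_force: 79.1
```

Run:
```python
from h import *
plan((0,0,157))
```

```text
t 9.05 turn [0.01 0.01 0.  ] shift [-0.5 79.3  2.5] tcp [ 552.3 -116.9  142.5] -> [ 545.  -195.9  140.1] j [-22. -19. 124.   9.  50.  70.] F [ 0.2  0.6 -3.5] gap 27.5 79.0586256980896
```

Request:
apply_moves(steps=[[-1, 0, 10, 0, 0, 0, 0], [-1, 0, 12, 0, 0, 0, 0], [-1, 0, 12, 0, 0, 0, 0], [-1, 0, 13, 0, 0, 0, 0], [-1, 0, 13, 0, 0, 0, 0], [-1, 0, 13, 0, 0, 0, 0], [-1, 0, 13, 0, 0, 0, 0], [-1, 0, 12, 0, 0, 0, 0]])

```text
time: 9.85
tool_pos: [542.3, -214.7, 142.6]
tcp_rot: [179.9, -27.0, -5.8]
ft_force: [0.4, -0.2, -3.1]
finger_gap: 27.3
grip_force: 79.0
```

Run:
```python
from h import *
plan((0,0,157))
from bench import r
c=r.snapshot('side');t=r.snapshot('top')
a=cv2.resize(c['color'][180:330,190:340],None,fx=3,fy=3,interpolation=cv2.INTER_CUBIC)
b=cv2.resize(t['color'][165:315,135:251+34],None,fx=3,fy=3,interpolation=cv2.INTER_CUBIC)[:, :345+100]
b=b[:, -350:]
cv2.imwrite('pics/x5.png',np.hstack([a,b]))
```

```text
t 9.85 turn [0.02 0.01 0.  ] shift [ -0.4 -19.    2.6] tcp [ 542.3 -214.7  142.6] -> [ 545.  -195.9  140.1] j [-35. -15. 120.  16.  52.  54.] F [ 0.4 -0.2 -3.1] gap 27.3 78.99403095245361
```

View pics/x5.png

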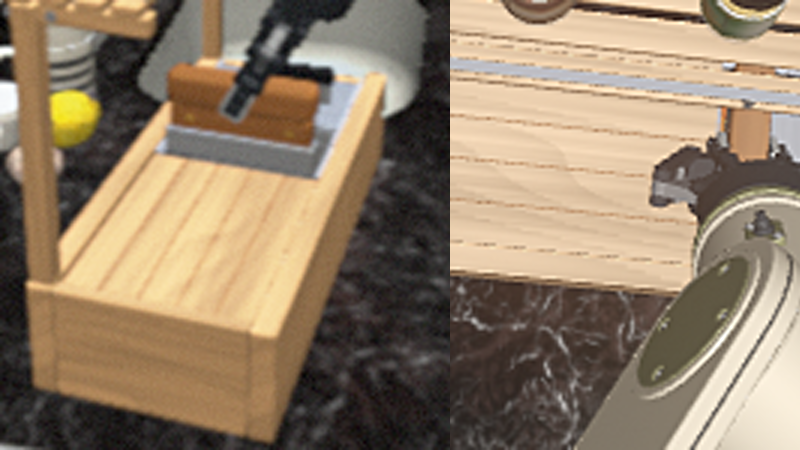

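The board is clear, with the scraper at the pan edge around (240,140) in the left half. Carrying it back, slightly raised.

Request:
apply_moves(steps=[[-1, 1.5, 0, -3, 0, 0, 0], [-1, 1.0, -10, -2, 0, 0, 0], [-1, 0, -25, 0, 0, 0, 0], [-1, 0, -28, 0, 0, 0, 0], [-1, 0, -28, 0, 0, 0, 0], [-1, 0, -28, 0, 0, 0, 0], [-1, 0, -28, 0, 0, 0, 0], [-1, 0, -18, 0, 0, 0, 0]])

```text
time: 10.75
tool_pos: [559.1, -46.3, 148.4]
tcp_rot: [180.0, -27.0, -5.7]
ft_force: [0.2, 0.0, -3.8]
finger_gap: 26.9
grip_force: 79.7
```

Request:
apply_moves(steps=[[-1, 0, 0, 0, 0, 0, 0], [-1, -0.9, 0, 1.8, 0, 0, 0], [-1, -0.9, 0, 1.8, 0, 0, 0], [-1, -0.5, 0, 0.9, 0, 0, 0], [-1, -0.3, 0, 0.5, 0, 0, 0], [-1, -0.2, 0, 0.5, 0, 0, 0], [-1, 0, 0, 0, 0, 0, 0], [-1, 0, 0, 0, 0, 0, 0]])

```text
time: 11.55
tool_pos: [559.2, -49.7, 141.8]
tcp_rot: [180.0, -27.0, -5.8]
ft_force: [-0.1, 0.6, -3.3]
finger_gap: 27.3
grip_force: 79.9
```

Run:
```python
from h import *
plan((0,157,157))
```

```text
t 11.55 turn [ 0.01  0.01 -0.01] shift [ -0.2 -10.1   1.8] tcp [559.2 -49.7 141.8] -> [560.8 -39.7 140.1] j [-12. -20. 125.   4.  49.  82.] F [-0.1  0.6 -3.3] gap 27.3 79.89518880844116
```

Request:
apply_moves(steps=[[-1, -0.2, 0, 0.4, 0, 0, 0], [-1, 0, 0, 0, 0, 0, 0], [-1, -0.2, 0, 0.4, 0, 0, 0], [-1, 0, 0, 0, 0, 0, 0], [-1, -0.2, 0, 0.4, 0, 0, 0], [-1, 0, 0, 0, 0, 0, 0], [-1, 0, 0, 0, 0, 0, 0], [-1, 0, 0, 0, 0, 0, 0]])

```text
time: 12.35
tool_pos: [559.8, -49.6, 141.6]
tcp_rot: [179.9, -27.1, -5.8]
ft_force: [-3.4, 0.8, 5.6]
finger_gap: 27.0
grip_force: 81.3
```

It is down on the board. Releasing and retracting.

Request:
apply_moves(steps=[[0.3, 0, 0, 0, 0, 0, 0], [0.3, 0, 0, 0, 0, 0, 0], [0.3, 0, 0, 0, 0, 0, 0], [0.3, 0, 0, 0, 0, 0, 0], [0.3, 0, 0, -10, 0, 0, 0], [0.3, 0, 0, -20, 0, 0, 0], [0.3, 0, 0, -30, 0, 0, 0], [0.3, 0, 0, -30, 0, 0, 0]])

```text
time: 13.15
tool_pos: [517.6, -45.1, 221.6]
tcp_rot: [180.0, -26.9, -5.8]
ft_force: [0.9, -0.4, 0.2]
finger_gap: 55.3
grip_force: 0.0
```

Run:
```python
from h import *
plan((-20,-150,122),back=90)
from bench import r
c=r.snapshot('side');t=r.snapshot('top')
a=cv2.resize(c['color'][180:330,190:320],None,fx=3,fy=3,interpolation=cv2.INTER_CUBIC)
b=cv2.resize(t['color'][165:315,145:281],None,fx=3,fy=3,interpolation=cv2.INTER_CUBIC)
cv2.imwrite('pics/x6.png',np.hstack([a,b]))
```

```text
t 13.15 turn [ 0.01  0.02 -0.  ] shift [-32.9 297.2  24.1] tcp [517.6 -45.1 221.6] -> [ 469.3 -339.   185.3] j [-13. -33. 125.   4.  61.  82.] F [ 0.9 -0.4  0.2] gap 55.3 0.0
```

View pics/x6.png

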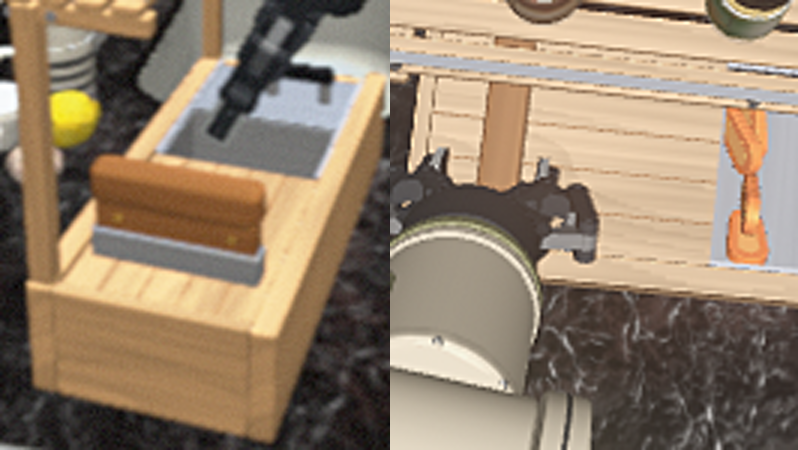

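The scraper stands upright on the board at (180,215) in the left half, and the slices are in the pan at (745,190) in the right half. I'll move to the handle, then check the slice heights from depth.

Request:
apply_moves(steps=[[0.2, -4, 37, 3, 0, 0, 0], [0.2, -4, 37, 3, 0, 0, 0], [0.2, -4, 37, 3, 0, 0, 0], [0.2, -4, 37, 3, 0, 0, 0], [0.2, -4, 37, 3, 0, 0, 0], [0.2, -4, 37, 3, 0, 0, 0], [0.2, -4, 37, 3, 0, 0, 0], [0.2, -4, 37, 3, 0, 0, 0]])

```text
time: 14.05
tool_pos: [470.3, -339.5, 184.9]
tcp_rot: [179.9, -27.0, -5.8]
ft_force: [1.1, -0.0, 0.6]
finger_gap: 51.5
grip_force: 0.0
```

Run:
```python
from h import *
plan((-20,-150,122))
from bench import r
c=r.snapshot('top');k=(c['depth']>0)
v,u=np.nonzero(k);z=c['depth'][k];xy=cv2.undistortPoints(np.c_[u,v].astype(float)[:,None],c['mtx'],c['dist'])[:,0]
P=np.c_[xy*z[:,None],z]@c['T'][:3,:3].T+c['T'][:3,3]
a=np.radians(P0[2]);x,y=P[:,0]-P0[0],P[:,1]-P0[1];X=x*np.cos(a)+y*np.sin(a);Y=-x*np.sin(a)+y*np.cos(a)
col=c['color'][k].astype(int)
m=(abs(X)<75)&(Y<5)&(Y>-110)&(P[:,2]<120)&(col[:,2]-col[:,0]>90)
print(m.sum(),np.percentile(P[m,2],[0,50,90,98,100]),X[m].min(),X[m].max(),Y[m].min(),Y[m].max())
cv2.imwrite('pics/t7.png',cv2.resize(c['color'][160:300,135:365],None,fx=3.4,fy=3.4,interpolation=cv2.INTER_CUBIC))
```

```text
t 14.05 turn [ 0.01  0.01 -0.  ] shift [-0.8 -0.4 89.1] tcp [ 470.3 -339.5  184.9] -> [ 509.9 -343.1  105.1] j [-53. -14. 115.  22.  62.  35.] F [ 1.1 -0.   0.6] gap 51.5 0.0
521 [16.99637681 42.22828572 55.63870759 60.69533811 65.61703931] -66.421474834382 52.96768989772016 -51.43308177824196 -14.172646474919304
```

View pics/t7.png

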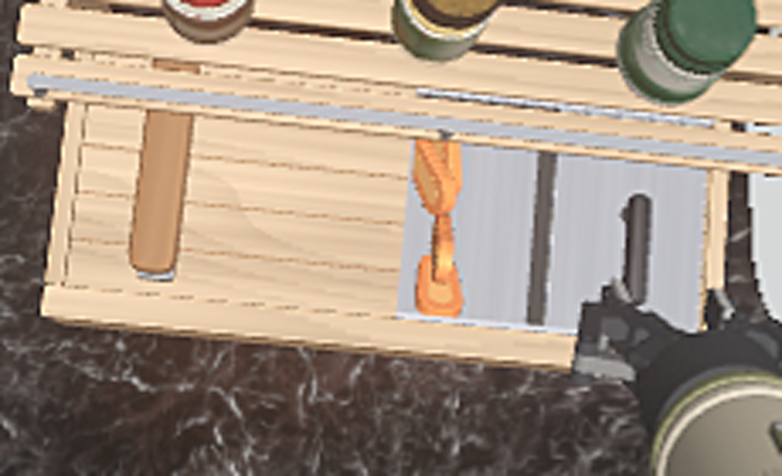

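All slices lie in the pan at (440,230), with tops at about z 65, below the cover. The jars have not moved. Gripping the handle and shutting the cover.

Request:
apply_moves(steps=[[0.2, -0.5, 0, 22, 0, 0, 0], [0.2, -0.5, 0, 22, 0, 0, 0], [0.2, 0, 0, 22, 0, 0, 0], [0.2, 0, 0, 22, 0, 0, 0], [-1, 0, 0, 0, 0, 0, 0], [-1, 0, 0, 0, 0, 0, 0], [-1, 0, 0, 0, 0, 0, 0], [-1, 0, 0, 0, 0, 0, 0]], squeeze=50)

```text
time: 14.9
tool_pos: [509.8, -342.3, 107.2]
tcp_rot: [179.9, -27.0, -5.8]
ft_force: [-0.5, -0.6, -1.2]
finger_gap: 12.7
grip_force: 49.7
```

Request:
apply_moves(steps=[[-1, 0, -8, 0, 0, 0, 0], [-1, 0, -11, 0, 0, 0, 0], [-1, 0, -11, 0, 0, 0, 0], [-1, 0, -11, 0, 0, 0, 0], [-1, 0, -11, 0, 0, 0, 0], [-1, 0, -11, 0, 0, 0, 0], [-1, 0, -11, 0, 0, 0, 0], [-1, 0, -11, 0, 0, 0, 0]])

```text
time: 15.7
tool_pos: [518.4, -256.9, 107.1]
tcp_rot: [179.9, -27.0, -5.8]
ft_force: [-9.2, -1.2, 6.9]
finger_gap: 12.9
grip_force: 52.6
```

Run:
```python
from h import *
plan((-20,-55,122))
```

```text
t 15.7 turn [0.02 0.   0.01] shift [-0.7 -8.4  2. ] tcp [ 518.4 -256.9  107.1] -> [ 519.5 -248.6  105.1] j [-41. -12. 122.  20.  49.  44.] F [-9.2 -1.2  6.9] gap 12.9 52.5760817527771
```

Nearly there: about 8–9 mm is left, which I'll take slowly until the cover meets the stop.

Request:
apply_moves(steps=[[-1, 0, -2, 0, 0, 0, 0], [-1, 0, -2, 0, 0, 0, 0], [-1, 0, -2, 0, 0, 0, 0], [-1, 0, -1.5, 0, 0, 0, 0], [-1, 0, -1, 0, 0, 0, 0], [-1, 0, -1, 0, 0, 0, 0], [-1, 0, -1, 0, 0, 0, 0], [-1, 0, 0, 0, 0, 0, 0]])

```text
time: 16.5
tool_pos: [519.3, -248.1, 107.2]
tcp_rot: [179.7, -27.0, -5.7]
ft_force: [-8.4, -8.9, 3.2]
finger_gap: 13.2
grip_force: 52.0
```

Request:
apply_moves(steps=[[-1, 0, -0.5, 0, 0, 0, 0], [-1, 0, -0.5, 0, 0, 0, 0], [-1, 0, -0.5, 0, 0, 0, 0], [-1, 0, -0.5, 0, 0, 0, 0], [-1, 0, 0, 0, 0, 0, 0], [-1, 0, 0, 0, 0, 0, 0], [-1, 0, 0, 0, 0, 0, 0], [-1, 0, 0, 0, 0, 0, 0]])

```text
time: 17.3
tool_pos: [519.3, -248.0, 107.2]
tcp_rot: [179.6, -27.0, -5.8]
ft_force: [-6.1, -18.5, -3.4]
finger_gap: 13.3
grip_force: 51.2
```

Against the stop. Releasing, backing off and checking.

Request:
apply_moves(steps=[[0.1, 0, 0, 0, 0, 0, 0], [0.1, 0, 0, 0, 0, 0, 0], [0.1, 0, 0, 0, 0, 0, 0], [0.1, 0, 0, 0, 0, 0, 0], [0.1, 0, 0, -15, 0, 0, 0], [0.1, 0, 0, -30, 0, 0, 0], [0.1, 0, 0, -30, 0, 0, 0], [0.1, 0, 0, -30, 0, 0, 0]])

```text
time: 18.1
tool_pos: [471.8, -239.4, 200.4]
tcp_rot: [180.0, -26.9, -5.8]
ft_force: [-0.2, -0.7, 0.1]
finger_gap: 46.7
grip_force: 0.0
```

Request:
apply_moves(steps=[[0.1, -25, 15, -15, 0, 0, 0], [0.1, -25, 15, -15, 0, 0, 0], [0.1, -25, 15, -15, 0, 0, 0], [0.1, -25, 15, -15, 0, 0, 0], [0.1, -25, 15, -15, 0, 0, 0], [0.1, -25, 15, -15, 0, 0, 0], [0.1, 0, 0, 0, 0, 0, 0], [0.1, 0, 0, 0, 0, 0, 0]])

```text
time: 18.9
tool_pos: [289.3, -312.4, 212.2]
tcp_rot: [179.9, -27.0, -5.9]
ft_force: [-0.1, -0.2, -0.2]
finger_gap: 46.9
grip_force: 0.0
```

Run:
```python
from h import *
from bench import r
c=r.snapshot('top');s=r.sense();print(s['tool_pos'],s['ft_force'],s['time'])
cv2.imwrite('pics/t8.png',cv2.resize(c['color'][130:300,135:365],None,fx=3.4,fy=3.4,interpolation=cv2.INTER_CUBIC))
```

```text
[ 289.89531218 -311.85168475  212.02666482] [ 0.20999323 -0.04304651  0.18676817] 18.95
```

View pics/t8.png

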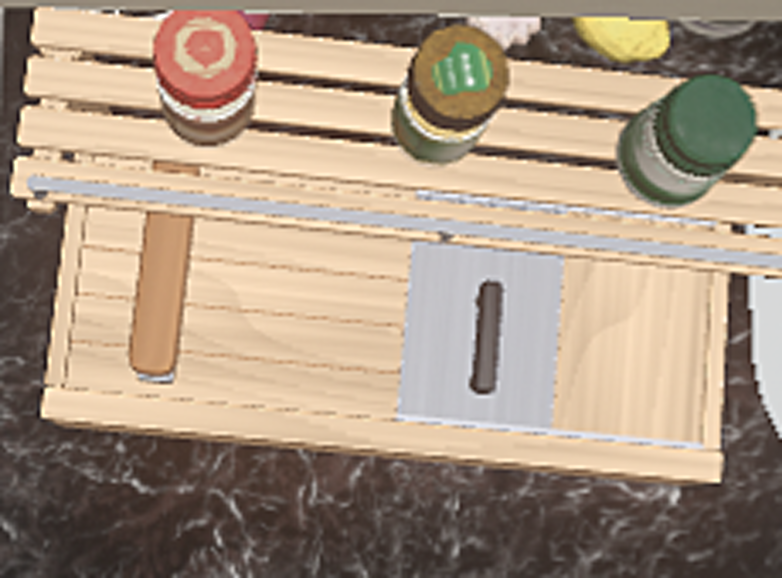

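The cover is fully shut: its edge meets the board at (405,330), with no gap line left, and the handle is at (487,337). The scraper stands at (160,290), the jars have not moved, and the board is empty.

```bash
python3 -c "
from bench import r
print(r.hand_in())"
```

```text
the job is handed in; nothing more can be done
None
```

The job is done and handed in at about 19 s on the robot's clock: all four slices were swept into the pan, the scraper is upright on the board, the cover is fully shut, and the jars were left where they stood.

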